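# Comb the chasing punches into their grooved tray

## Robot

A 6-joint arm with a two-finger parallel gripper is mounted at the origin on the work surface. World frame = base frame: x ahead of the robot, y to its left, z up, the work surface at z = 0. Lengths are in m, angles in rad, forces in N, time in s.
With the tool pointing down it reaches from about 0.375 to 0.9 m from the base axis. Payload 3.1 kg.
Tool frame: the origin (TCP) lies between the finger pads; the fingertips stand manip.finger_overhang ahead of it and the grasp point (between the pads) lies 5 mm behind it (manip.finger_overhang is the distance from the TCP to the fingertips, in m); z points along the fingers, y is the line along which they close (so a half turn about z gives the same grasp; the last joint's range is limited). The gripper opens to 85 mm and grips with 20 to 120 N. Pads are 22 mm wide; open, the fingers measure 114 mm over their backs; the gripper's body (76 mm by 85 mm) begins 54 mm behind the grasp point. The pads swing forward as they close: fully open they stand 13 mm farther back than shut.
Start: joints at [-1.369, 0.527, 1.433, -0, 1.181, -0.178], TCP at [0.232, -0.58, 0.245] pointing down, gripper open.
Joint ranges: [-3.08, 3.08], [-0.75, 2.2], [0.22, 2.44], [-1.43, 4.57], [0, 2.65], [-2.85, 2.85]. Speed limits (rad/s): [2.79, 2.79, 3.14, 3.14, 3.14, 3.14].

## Interface

Orientations are given as a unit quaternion [x, y, z, w].
In Python, from station import manip gives the robot as it stands.
- The arm moves only by the tool drive_tool, never from a script. Its argument "plan" is a list of rows, each a list of 7 numbers: the shift along the tool's x, y, z in m, then the turn, a rotation vector about the tool's x, y, z in degrees, then the opening, from -1 (shut) to 1 (fully open). In form: [[x, y, z, wx, wy, wz, gripper], ...]. A call has 1 to 10 rows; each row shifts and turns the commanded pose from where the row before left it, along the tool's axes as they then stand; what a row does not reach is not made up. A row lasts 1/10 s, in which the tool goes at most 50 mm and 8.59 degrees, less where a joint would pass 70% of its speed; a pose out of reach is approached as far as the arm can. A call is refused whole if a number of a shift passes 0.05 or a number of a turn 8.59, either way. A call with a gripper value outside its range is refused whole. The fingers move at their own pace and stop on an object; "newtons" is the grip in N (left out, the last holds). Time passes only in rows, so rows that do not move let the fingers close. It gives the time, the measured TCP pose, the force, the opening and the grip force at its end, in the units of the state.
- manip.sense(): the state, without advancing time (a new reading comes with each control period).
- manip.snapshot(name): name is "side" or "top" or "wrist"; returns a dict with "image" (400x640x3 uint8, red, green, blue), "z_map" (400x640 float32, m along the optical axis (not along the pixel's ray), 0 where there is no reading), "fov_y" (degrees; the focal length in pixels is half the picture's height over the tangent of half this angle, whatever the lens; pixels are square), "cx", "cy" (the principal point, pixels), "extrinsics" (4x4, takes a point from camera to world coordinates); the wrist camera has in their place "mount" (4x4, takes a point from camera to tool coordinates, whose origin is the TCP and whose axes are the flange's). Camera axes: x right, y up, looking along -z (the intrinsics and any distortion apply to the point x, -y, -z); pixel columns grow to the right and rows downward; lengths in m; the calibration is good to about 2 mm. A picture is of the moment at which its call begins: read the wrist's pose just before it.
- manip.sign_off(): hands the job in; it is judged then, once.
The state is a dict: "t": time; "q": joint angles; "qd": joint speeds; "tau": joint torques, N m; "tcp_pos": TCP position; "tool_rot": TCP orientation; "force": force on the tool from outside, world axes, zero at the start; "ft_torque": the same for the moment, N m; "finger_gap": opening from 0.0 (shut) to 1.0 (fully open); "gripper_force": force on a finger pad.
Only numpy, scipy, OpenCV 4.12 (cv2) and the standard library are available. Lean on these libraries where they do the work, as an engineer would, in place of code of your own. Each camera call takes 0.05 s, during which the arm holds its last target. There are 200 camera calls.

## Task

Four chasing punches lie tumbled across the tray's grooves: take the rake by its handle, set it down in the clear strip of the tray and comb it across the grooves, its teeth bearing lightly on the floating bed (never more than 10 N) until each punch has dropped into a groove and all lie parallel. Move the punches with the rake only, never with the gripper. Then stand the rake upright on its cork mat, let go, and leave everything else on the table where it is.

Things in the scene. Friction and masses are not known exactly. Their poses are not given: they have to be found in the camera images.
- tray: dark wooden tray, fixed, outside 197 (x) by 148 (y) by 66 mm high, walls 6 mm. Origin: centre of its underside; x runs across the grooves, y along them. Inside (185 by 136) a green bed with white ridges has 12 grooves along y, pitch 15 mm, middles at x = -82.5 to +82.5 mm, 11.5 mm wide, 9.5 mm deep, ridges 3.5 mm wide, round-topped: a settled punch stands only 0.5 mm above the ridge tops
- tray_mouth (a point): middle of the tray's mouth, level with the wall tops. The bed floats on springs, moving straight down 1 mm per 3.2 N and springing back. With no rake on it the ridge tops lie somewhere 14 to 22 mm below this point: it varies from run to run and is not measured, find it by feel
- tray_clear (a point): a point level with the wall tops over the middle of the clear strip beside the -x wall (tray x = -72 mm): at the start no punch lies within 18 mm of it along x, so the rake can be set down here, its y along the tray's y. Combing goes from here towards the tray's +x
- rake: polished brass rake, 90 mm high, about 220 g, the same both ways round. Origin: centre of its underside, z up. Five teeth (runners 26 mm long along x, 6 mm wide, 24 mm apart along y, 24 mm high) under a cross bar 106 mm long along y, z 24 to 34 mm. The teeth slide along x on the ridge tops, push loose punches broadside before them and pass over settled ones
- rake_grip (a point): where to grasp the rake: middle of its upright wooden handle, 66 mm above the rake's underside. The handle is 20 mm thick along the rake's x (close the fingers this way), 44 mm along y, and reaches from 34 to 90 mm above the underside
- mat: cork mat, 80 (x) by 150 (y) by 6 mm thick, fixed to the table, on which the rake stands at the start; origin at the centre of its underside
- punch1: steel chasing punch, a round rod 10 mm thick and 112 mm long, 65 g, with a red band near its blunt end; origin at mid-length on its axis, x along the rod
- punch2: steel chasing punch, a round rod 10 mm thick and 112 mm long, 65 g, with a blue band near its blunt end; origin at mid-length on its axis, x along the rod
- punch3: steel chasing punch, a round rod 10 mm thick and 112 mm long, 65 g, with a yellow band near its blunt end; origin at mid-length on its axis, x along the rod
- punch4: steel chasing punch, a round rod 10 mm thick and 112 mm long, 65 g, with a black band near its blunt end; origin at mid-length on its axis, x along the rod
- bowl: pitch bowl on a cork ring, fixed, 144 mm across and 100 mm high, origin at the centre of its underside; leave alone. It and the mat take either side of the tray
- hammer: bystander: loose hammer lying on the table, 240 mm long, origin under it
- flask: bystander: purple flask, 72 mm across, 200 mm high, origin under it
- phone: bystander: black phone, 150 by 72 by 9 mm, origin under its centre
- case: bystander: clear plastic case, 190 by 70 by 24 mm, origin under its centre
- spare: bystander: dark spare punch with a green band, lying on the table, 10 by 112 mm, origin under its middle; it does not belong in the tray
- cup: bystander: blue mug, 72 mm across, 85 mm high, origin under it
Not all that is in view belongs to the job. Several things have the shape of the rake; the one meant has the colours described above.

How it is judged:
On the way, in this order (a step that is already met when the one before it is completed fails the run):
1. set down in the clear strip (its middle beyond 40 mm from the tray's middle towards -x), the rake bears on the tray's bed with more than 1 N (contact force between rake and tray above 1 N and z of rake in the frame of tray below 0.056 m and x of rake in the frame of tray below -0.04 m), for 0.2 s.
2. with the rake still bearing on the bed or on the punches in it, all four punches lie settled in grooves (angle between the x axis of each of punch1, punch2, punch3, punch4 and the y axis of tray, either way round below 0.05 rad and z of punch1 in the frame of tray between 0.03 and 0.0484 m and x of punch1 in the frame of tray between -0.092 and 0.092 m and y of punch1 in the frame of tray between -0.068 and 0.068 m and z of punch2 in the frame of tray between 0.03 and 0.0484 m and x of punch2 in the frame of tray between -0.092 and 0.092 m and y of punch2 in the frame of tray between -0.068 and 0.068 m and z of punch3 in the frame of tray between 0.03 and 0.0484 m and x of punch3 in the frame of tray between -0.092 and 0.092 m and y of punch3 in the frame of tray between -0.068 and 0.068 m and z of punch4 in the frame of tray between 0.03 and 0.0484 m and x of punch4 in the frame of tray between -0.092 and 0.092 m and y of punch4 in the frame of tray between -0.068 and 0.068 m and (contact force between rake and tray above 0.3 N or contact force between rake and punch1 above 0.3 N or contact force between rake and punch2 above 0.3 N or contact force between rake and punch3 above 0.3 N or contact force between rake and punch4 above 0.3 N)), for 0.1 s.
At the end, for the whole second after the job is handed in: all four punches rest inside the tray, down in its grooves (axis under 48.4 mm above the table and within 0.05 rad of the grooves), and the rake stands released and still on its cork mat, upright within 0.1 rad, within 30 mm (x) and 45 mm (y) of the mat's middle (angle between the x axis of each of punch1, punch2, punch3, punch4 and the y axis of tray, either way round below 0.05 rad and z of punch1 in the frame of tray between 0.03 and 0.0484 m and x of punch1 in the frame of tray between -0.092 and 0.092 m and y of punch1 in the frame of tray between -0.068 and 0.068 m and z of punch2 in the frame of tray between 0.03 and 0.0484 m and x of punch2 in the frame of tray between -0.092 and 0.092 m and y of punch2 in the frame of tray between -0.068 and 0.068 m and z of punch3 in the frame of tray between 0.03 and 0.0484 m and x of punch3 in the frame of tray between -0.092 and 0.092 m and y of punch3 in the frame of tray between -0.068 and 0.068 m and z of punch4 in the frame of tray between 0.03 and 0.0484 m and x of punch4 in the frame of tray between -0.092 and 0.092 m and y of punch4 in the frame of tray between -0.068 and 0.068 m and linear speed of each of punch1, punch2, punch3, punch4, rake below 0.02 m/s and angle between rake's own z axis and vertical below 0.1 rad and x of rake in the frame of mat between -0.03 and 0.03 m and y of rake in the frame of mat between -0.045 and 0.045 m and height (world z) of rake below 0.01 m and contact force between rake and mat above 0.5 N); the robot touches nothing.
It fails at once if the rake presses or knocks the tray or its bed with more than 10 N (contact force between rake and tray above 10 N).
It fails at once if the gripper or arm touches a punch of the tray (contact force between any of the fingers, the arm and punch1 above 0.5 N or contact force between any of the fingers, the arm and punch2 above 0.5 N or contact force between any of the fingers, the arm and punch3 above 0.5 N or contact force between any of the fingers, the arm and punch4 above 0.5 N).
It fails at once if a bystander is moved more than 20 mm (distance of any of hammer, flask, phone, case, spare, cup from where it was at the start of the episode above 0.02 m).
It also fails if it takes over 72 s, if anything falls off the work surface, if the arm or the gripper's body presses on something with over 40 N, if the wrist force passes 120 N, or if a joint passes its speed limit or range.

## Working session

There is one attempt and no reset: what is moved stays moved. The work goes in short steps, Python scripts to look and compute and a tool call to move; the robot and the scene stay as the last step left them, time stands still between calls to the robot, and variables do not carry over. Pictures are saved under pics/ and viewed, at most 10 in all, crops included, and the job is handed in when it is done.

Besides the shell and the picture viewer there is one more tool, called after "Emit:" by a JSON object that holds its "fn" and its "kwargs", one argument or row to a line. drive_tool: Moves the arm, as the interface text tells. Its arguments: {"type":"object","properties":{"plan":{"type":"array"},"newtons":{"type":"number"}},"required":["plan"]}

```bash
ls; mkdir -p pics
python3 - <<'E'
from station import manip
import cv2,numpy as np
s=manip.sense();print({k:np.round(v,3) for k,v in s.items()}, manip.finger_overhang)
for n in("side","top"):
    d=manip.snapshot(n);cv2.imwrite(f"pics/{n}0.png",d["image"][:,:,::-1]);np.savez(f"{n}0.npz",**d)
    print(n,d["fov_y"],d["cx"],d["cy"],np.round(d["extrinsics"],3).tolist(),[k for k in d])
E
```

```text
pics
{'t': np.float64(0.0), 'q': array([-1.369,  0.528,  1.434,  0.   ,  1.181, -0.179]), 'qd': array([ 0.001,  0.001,  0.   , -0.003,  0.002, -0.001]), 'tau': array([ 2.0000e-03, -4.4235e+01, -1.7803e+01, -0.0000e+00,  8.0000e-03,
        0.0000e+00]), 'tcp_pos': array([ 0.232, -0.58 ,  0.244]), 'tool_rot': array([ 0.982,  0.189, -0.   , -0.001]), 'force': array([-0.153, -0.034, -0.547]), 'ft_torque': array([-0.01 ,  0.048,  0.002]), 'gripper_force': np.float64(0.0), 'finger_gap': np.float64(1.0)} 0.014
side 52.80094262199566 321.1879256973503 201.65788309401302 [[-0.997, 0.039, -0.062, 0.494], [-0.071, -0.746, 0.662, 0.86], [-0.02, 0.665, 0.747, 1.062], [0.0, 0.0, 0.0, 1.0]] ['image', 'z_map', 'fov_y', 'cx', 'cy', 'extrinsics']
top 51.69284202249102 320.82794012602443 200.86246598403562 [[-0.002, 0.997, -0.077, 0.46], [-1.0, -0.002, -0.003, -0.026], [-0.003, 0.077, 0.997, 1.316], [0.0, 0.0, 0.0, 1.0]] ['image', 'z_map', 'fov_y', 'cx', 'cy', 'extrinsics']
```

View pics/top0.png

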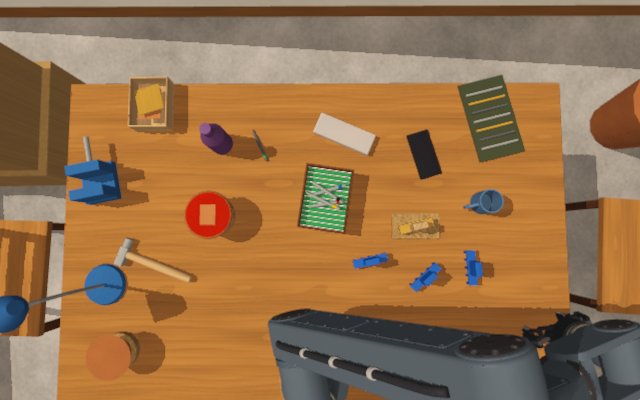

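View pics/side0.png

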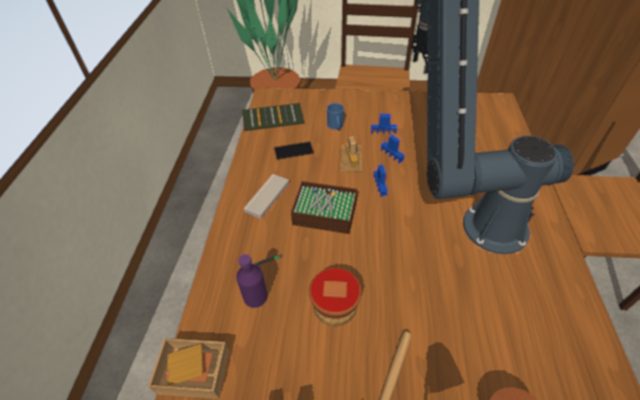

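The top view shows the tray at about (327,199), with its short side running across the image. The mat and brass rake are at (415,226), and the blue look-alike rakes are at (370,261), (427,277) and (473,268). The side view agrees: tray at (325,207), brass rake at (352,153).

```bash
cat > h.py <<'E'
import numpy as np,cv2
from scipy.spatial.transform import Rotation as R
def cloud(d,T=None):
    T=d["extrinsics"] if T is None else T
    z=d["z_map"];h,w=z.shape;f=h/2/np.tan(np.radians(float(d["fov_y"]))/2)
    v,u=np.mgrid[:h,:w]
    P=np.stack([(u-d["cx"])*z/f,-(v-d["cy"])*z/f,-z],-1)
    P=P@T[:3,:3].T+T[:3,3];P[z==0]=np.nan;return P
def tcpT(s):
    T=np.eye(4);T[:3,:3]=R.from_quat(s["tool_rot"]).as_matrix();T[:3,3]=s["tcp_pos"];return T
def rect(P,m):
    (c,s,a)=cv2.minAreaRect((P[m][:,:2]*1000).astype(np.float32));return np.round(c,1),np.round(s,1),round(a,2)
E
python3 - <<'E'
from h import *
d=dict(np.load("top0.npz"));P=cloud(d);e=dict(np.load("side0.npz"));Q=cloud(e)
print("table z",np.nanmedian(P[235:245,250:300,2]),np.nanmedian(Q[240:260,400:430,2]))
for nm,C,(r0,r1,c0,c1) in(("top",P,(155,240,285,365)),("side",Q,(170,240,280,370))):
    B=C[r0:r1,c0:c1];m=(B[...,2]>.058)&(B[...,2]<.075);print(nm,"tray rim",rect(B,m),np.nanmedian(B[m][:,2]),m.sum())
for nm,C,(r0,r1,c0,c1) in(("top",P,(205,245,385,446)),("side",Q,(130,175,330,370))):
    B=C[r0:r1,c0:c1]
    for lo,hi in((.004,.012),(.032,.046),(.08,.11)):
        m=(B[...,2]>lo)&(B[...,2]<hi)
        if m.sum()>5:print(nm,lo,rect(B,m),B[m].mean(0).round(4),m.sum())
E
```

```text
table z -0.00040190429729980437 -0.0006911788978782862
top tray rim (array([567.3, -35.7]), array([148. , 197.1]), 81.7) 0.0655544275666119 786
side tray rim (array([567. , -32.5]), array([153.8, 198.3]), 81.98) 0.06475566336672756 649
top 0.004 (array([ 485.5, -320.8]), array([189.4, 123.4]), 89.77) [ 0.4856 -0.3196  0.0067] 715
top 0.032 (array([ 482.8, -317. ]), array([ 25.9, 107.6]), 13.66) [ 0.4816 -0.3094  0.0396] 171
top 0.08 (array([ 482.5, -315.8]), array([19.3, 43.6]), 13.52) [ 0.4823 -0.3146  0.0952] 103
side 0.004 (array([ 489.5, -358.4]), array([155. , 250.2]), 3.21) [ 0.4835 -0.311   0.0061] 256
side 0.032 (array([ 481.4, -309.7]), array([ 25.8, 107.6]), 13.78) [ 0.4804 -0.2936  0.0383] 86
side 0.08 (array([ 482.2, -311.9]), array([19. , 44.1]), 10.0) [ 0.4821 -0.3088  0.0918] 60
```

Emit:
{"fn": "drive_tool", "kwargs": {
  "plan": [
    [0,0,-0.016,0,0,-8.2,1],
    [0,0,-0.016,0,0,-8.2,1],
    [0,0,-0.016,0,0,-8.2,1],
    [0,0,-0.016,0,0,-8.2,1],
    [0,0,-0.016,0,0,-8.2,1],
    [0,0,-0.016,0,0,-8.2,1],
    [0,0,-0.016,0,0,-8.2,1],
    [0,0,-0.016,0,0,-8.2,1],
    [0,0,-0.016,0,0,-8.2,1],
    [0,0,-0.016,0,0,-8.2,1]
  ]
}}

```text
t: 1.1
tcp_pos: [0.2317, -0.5801, 0.4053]
tool_rot: [0.615, 0.789, 0.0, -0.001]
force: [-0.4, -1.0, 0.3]
finger_gap: 1.001
gripper_force: 0.0
```

```bash
cat >> h.py <<'E'
def yaw(s):
    x=R.from_quat(s["tool_rot"]).as_matrix()[:,0];return np.arctan2(x[1],x[0])
def go(s,target):
    return R.from_quat(s["tool_rot"]).as_matrix().T@(np.array(target)-s["tcp_pos"])
E
python3 - <<'E'
from h import *;from station import manip
s=manip.sense();print(s["tcp_pos"].round(4),np.degrees(yaw(s)),s["q"].round(2),go(s,[.5,-.18,.4]).round(4))
d=manip.snapshot("wrist");print(d["mount"].round(4).tolist(),d["fov_y"])
E
```

```text
[ 0.2317 -0.5801  0.4053] 104.10083459759204 [-1.37  0.4   1.21  0.    1.54 -1.62] [0.3226 0.3577 0.0058]
[[0.001, 0.9469, 0.3215, 0.0827], [1.0, -0.0012, 0.0004, -0.0017], [0.0007, 0.3215, -0.9469, -0.1291], [0.0, 0.0, 0.0, 1.0]] 66.26088361900946
```

Emit:
{"fn": "drive_tool", "kwargs": {
  "plan": [
    [0.038,0.039,0.005,0,0,0,1],
    [0.038,0.039,0.005,0,0,0,1],
    [0.038,0.039,0.005,0,0,0,1],
    [0.038,0.039,0.005,0,0,0,1],
    [0.038,0.039,0.005,0,0,0,1],
    [0.038,0.039,0.005,0,0,0,1],
    [0.038,0.039,0.005,0,0,0,1],
    [0.038,0.039,0.005,0,0,0,1],
    [0.038,0.039,0.005,0,0,0,1],
    [0.038,0.039,0.005,0,0,0,1]
  ]
}}

```text
t: 2.15
tcp_pos: [0.4959, -0.156, 0.3588]
tool_rot: [0.618, 0.786, -0.0, -0.0]
force: [0.4, -1.2, 0.3]
finger_gap: 0.998
gripper_force: 0.0
```

Run:
```python
from h import *;from station import manip
s=manip.sense();print(s["tcp_pos"].round(4),np.degrees(yaw(s)),s["q"].round(2),abs(s["qd"]).max())
d=manip.snapshot("wrist");cv2.imwrite("pics/w1.png",d["image"][:,:,::-1]);T=tcpT(s)@d["mount"];np.savez("w1.npz",T=T,**d)
```

```text
[ 0.4959 -0.156   0.3588] 103.60634349710864 [-0.52  0.26  1.54 -0.    1.34 -0.76] 0.9876809073157414
```

View pics/w1.png

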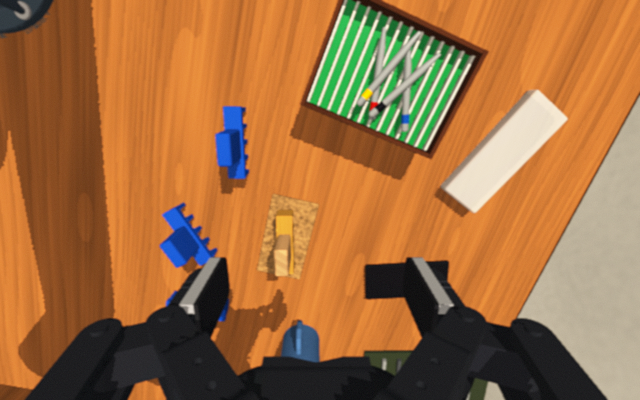

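The wrist view shows the tray at (395,75) with the four punches heaped between columns 360 and 440. The brass rake is on its mat at (285,240), and the mat corners are near (272,195), (318,203), (300,278) and (257,270). I'll repeat the shot with the arm at rest and measure from it.

Run:
```python
from h import *;from station import manip
s=manip.sense();print(s["tcp_pos"].round(4),abs(s["qd"]).max())
d=manip.snapshot("wrist");T=tcpT(s)@d["mount"];np.savez("w1.npz",T=T,**d)
P=cloud(d,T);top=dict(np.load("top0.npz"));Q=cloud(top)
print("table",np.nanmedian(P[150:200,320:400,2]))
B=P[:165,290:500];m=(B[...,2]>.058)&(B[...,2]<.075);print("rim",rect(B,m),np.nanmedian(B[m][:,2]))
for lo,hi in((.032,.046),(.08,.11)):
    B=P[190:285,250:330];m=(B[...,2]>lo)&(B[...,2]<hi);print("rake",lo,rect(B,m),np.nanmedian(B[m][:,2]),m.sum())
def matfit(d,P,box):
    r0,r1,c0,c1=box;im=cv2.cvtColor(d["image"],cv2.COLOR_RGB2HSV)[r0:r1,c0:c1].astype(int);z=P[r0:r1,c0:c1]
    m=(z[...,2]>.003)&(z[...,2]<.1)
    m=cv2.morphologyEx(m.astype(np.uint8),cv2.MORPH_OPEN,np.ones((3,3)));n,l,st,_=cv2.connectedComponentsWithStats(m)
    k=1+st[1:,4].argmax();q=l==k;print("mat",rect(z,q),q.sum())
matfit(d,P,(185,285,245,330));matfit(top,Q,(205,245,385,446))
# tray frame: x at -8.3deg
for nm,C,dd,c in(("w",P,d,None),("top",Q,top,None)):
    B=C[:165,290:500] if nm=="w" else C[155:240,285,None] if 0 else C[155:240,285:365]
    I=dd["image"][:165,290:500] if nm=="w" else dd["image"][155:240,285:365]
    m=(B[...,2]>.058)&(B[...,2]<.075);(c,sz,a)=rect(B,m)
    a=np.radians(a if sz[0]>sz[1] else a-90);ux=np.array([np.cos(a),np.sin(a)])
    rel=B[...,:2]*1000-c;x=rel@ux;y=rel@np.array([-ux[1],ux[0]])
    print(nm,np.degrees(a))
    inn=(abs(x)<88)&(abs(y)<64)
    hs=cv2.cvtColor(I,cv2.COLOR_RGB2HSV).astype(int)
    for lo in range(-90,90,12):
        q=inn&(x>=lo)&(x<lo+12)
        if q.sum():print(lo,q.sum(),np.round(np.percentile(B[q][:,2],[10,50,90,100])*1000,1))
```

```text
[ 0.4986 -0.149   0.3581] 0.18278127308070657
table 0.00047509780003229807
rim (array([564.3, -35. ]), array([148.4, 197.4]), 81.65) 0.06630770942679198
rake 0.032 (array([ 479.5, -315.4]), array([ 26.2, 106.4]), 13.79) 0.04038640797238846 483
rake 0.08 (array([ 479.8, -315.9]), array([20.1, 45.5]), 13.52) 0.09611172060796838 444
mat (array([ 480.2, -320.4]), array([ 79.9, 150.5]), 0.16) 3581
mat (array([ 483.9, -320.8]), array([146.8,  76. ]), 89.07) 761
w -8.349999999999994
-90 781 [40.4 41.5 42.5 43.9]
-78 935 [40.5 41.9 51.2 53.1]
-66 929 [40.6 42.  50.9 53.1]
-54 912 [40.5 42.1 51.  53.9]
-42 996 [40.5 41.8 51.3 66. ]
-30 913 [40.7 50.3 69.7 72.4]
-18 934 [40.8 50.9 70.2 72.2]
-6 877 [41.1 51.2 70.3 72.5]
6 860 [41.  50.6 69.7 72.3]
18 962 [40.6 42.8 69.5 72.9]
30 717 [40.7 42.8 68.6 72.7]
42 714 [40.7 42.9 52.3 67.4]
54 828 [40.6 43.1 50.9 53.3]
66 915 [40.7 42.5 50.8 52.9]
78 718 [40.4 41.6 46.3 52.6]
top -8.299999999999997
-90 132 [37.5 40.6 43.7 45.6]
-78 162 [37.9 41.8 51.3 56.9]
-66 162 [37.7 42.5 51.1 55.6]
-54 159 [38.2 42.9 52.2 56.1]
-42 168 [37.7 41.7 50.1 61.6]
-30 165 [38.9 51.1 69.4 75.2]
-18 158 [38.4 50.8 69.6 75.1]
-6 162 [39.8 50.7 70.3 72.9]
6 154 [39.2 48.  68.7 74.8]
18 168 [37.9 42.5 67.7 73.8]
30 147 [38.2 44.8 67.6 73.1]
42 146 [38.8 43.4 55.3 63.2]
54 157 [38.9 42.6 51.3 56.8]
66 162 [38.2 42.8 50.8 54.9]
78 129 [38.1 41.  44.8 52.9]
```

Run:
```python
from h import *;from station import manip
s=manip.sense();print(s["tcp_pos"].round(4),np.degrees(yaw(s)),abs(s["qd"]).max(),go(s,[.4813,-.3153,.16]).round(4))
# farthest punch-height points along tray x (z>57mm)
w=dict(np.load("w1.npz"));P=cloud(w,w["T"])[:165,290:500]
a=np.radians(-8.35);rel=P[...,:2]*1000-[564.3,-35];x=rel@[np.cos(a),np.sin(a)];y=rel@[-np.sin(a),np.cos(a)]
m=(abs(x)<89)&(abs(y)<65)&(P[...,2]>.055);print(np.percentile(x[m],[0,1,50,99,100]))
```

```text
[ 0.4969 -0.1524  0.3582] 104.0688023903796 0.08917445950835311 [-0.155  -0.0547  0.1976]
[-35.48636504 -32.65809408   0.75035914  45.72040878  50.82998421]
```

Emit:
{"fn": "drive_tool", "kwargs": {
  "plan": [
    [-0.031,-0.011,0.0395,0,0,0.5,1],
    [-0.031,-0.011,0.0395,0,0,0,1],
    [-0.031,-0.011,0.0395,0,0,0,1],
    [-0.031,-0.011,0.0395,0,0,0,1],
    [-0.031,-0.011,0.0395,0,0,0,1],
    [0,0,0,0,0,0,1],
    [0,0,0,0,0,0,1],
    [0,0,0,0,0,0,1]
  ]
}}

```text
t: 3.05
tcp_pos: [0.4784, -0.317, 0.1685]
tool_rot: [0.621, 0.784, 0.0, 0.001]
force: [0.8, -0.5, -0.4]
finger_gap: 0.998
gripper_force: 0.0
```

Run:
```python
from h import *;from station import manip
s=manip.sense();print(s["tcp_pos"].round(4),np.degrees(yaw(s)),abs(s["qd"]).max())
d=manip.snapshot("wrist");P=cloud(d,tcpT(s)@d["mount"])
cv2.imwrite("pics/w2.png",d["image"][:,:,::-1])
hs=cv2.cvtColor(d["image"],cv2.COLOR_RGB2HSV);
for lo,hi in((.032,.046),(.085,.11)):
    m=(P[...,2]>lo)&(P[...,2]<hi)&(abs(P[...,0]-.48)<.045)&(abs(P[...,1]+.315)<.065);print(lo,m.sum(),rect(P,m),np.nanmedian(P[m][:,2]))
print(go(s,[.4813,-.3153,.068]).round(4))
```

```text
[ 0.4784 -0.317   0.1685] 103.21890016280244 0.028193230988538834
0.032 1454 (array([ 479.6, -315.8]), array([ 25.8, 106. ]), 13.66) 0.04042082877727593
0.085 1660 (array([ 479.7, -315. ]), array([19.9, 43.3]), 13.4) 0.09618749669949096
[0.0011 0.0031 0.1005]
```

View pics/w2.png

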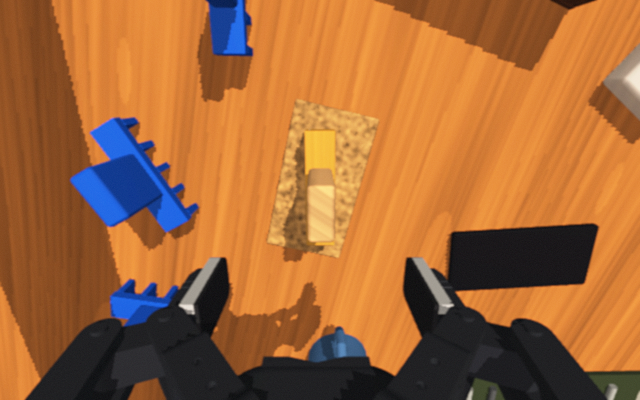

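The wrist picture shows the brass rake's handle at (320,205), between the finger lines, with the mat under it and nothing in the fingers' path. The blue decoy at (140,175) is well clear.

Emit:
{"fn": "drive_tool", "kwargs": {
  "plan": [
    [0.0015,0.0017,0.03,0,0,0,1],
    [0,0,0.03,0,0,0,1],
    [0,0,0.03,0,0,0,1],
    [0,0,0.0105,0,0,0,1],
    [0,0,0,0,0,0,1],
    [0,0,0,0,0,0,-1],
    [0,0,0,0,0,0,-1],
    [0,0,0,0,0,0,-1],
    [0,0,0,0,0,0,-1],
    [0,0,0,0,0,0,-1]
  ],
  "newtons": 60
}}

```text
t: 4.1
tcp_pos: [0.4799, -0.3157, 0.0677]
tool_rot: [0.621, 0.784, -0.0, 0.001]
force: [-1.0, 0.3, 3.4]
finger_gap: 0.228
gripper_force: 61.2
```

Run:
```python
from h import *;from station import manip
s=manip.sense();print(s["tcp_pos"].round(4),np.degrees(yaw(s)),s["force"].round(2),s["finger_gap"],s["gripper_force"])
```

```text
[ 0.4799 -0.3157  0.0677] 103.25387903740011 [-0.98  0.34  3.41] 0.22771932367377207 61.244730949401855
```

Emit:
{"fn": "drive_tool", "kwargs": {
  "plan": [
    [0,0,-0.01,0,0,0,-1],
    [0,0,-0.03,0,0,0,-1],
    [0,0,-0.04,0,0,0,-1],
    [0,0,-0.04,0,0,0,-1],
    [0,0,0,0,0,7.2,-1],
    [0,0,0,0,0,7.2,-1],
    [0,0,0,0,0,7.2,-1],
    [0,0,0,0,0,0,-1],
    [0,0,0,0,0,0,-1]
  ]
}}

```text
t: 5.0
tcp_pos: [0.4793, -0.3151, 0.187]
tool_rot: [0.756, 0.655, -0.0, -0.0]
force: [-0.5, 0.7, -2.6]
finger_gap: 0.226
gripper_force: 60.6
```

```bash
cat >> h.py <<'E'
from scipy.spatial.transform import Rotation
C=np.array([.5643,-.035]);A=np.radians(-8.35);U=np.array([np.cos(A),np.sin(A)]);V=np.array([-U[1],U[0]])
def st(manip,tx=None,ty=0,z=None):
    s=manip.sense();r=s["tcp_pos"][:2]-C
    print("t",s["t"],"tcp",s["tcp_pos"].round(4),"yaw",np.degrees(yaw(s)).round(2),"F",s["force"].round(2),"M",s["ft_torque"].round(2),"tray",(r@U*1e3).round(1),(r@V*1e3).round(1),"v",abs(s["qd"]).max().round(3),"gap",round(float(s["finger_gap"]),3),
     "tilt",np.degrees(R.from_quat(s["tool_rot"]).as_matrix()[:2,2]).round(2))
    if tx is not None:print("go",go(s,[*(C+tx*U+ty*V),z]).round(4))
    return s
E
python3 - <<'E'
from h import *;from station import manip
st(manip,.072,0,.175);st(manip,-.072,0,.175)
E
```

```text
t 5.0 tcp [ 0.4793 -0.3151  0.187 ] yaw 81.81 F [-0.47  0.74 -2.65] M [ 0.06  0.03 -0.02] tray -43.4 -289.4 v 0.005 gap 0.226 tilt [-0.02  0.03]
go [0.2891 0.1162 0.0121]
t 5.0 tcp [ 0.4793 -0.3151  0.187 ] yaw 81.81 F [-0.47  0.74 -2.65] M [ 0.06  0.03 -0.02] tray -43.4 -289.4 v 0.005 gap 0.226 tilt [-0.02  0.03]
go [ 0.2895 -0.0278  0.0121]
```

Emit:
{"fn": "drive_tool", "kwargs": {
  "plan": [
    [0.0361,0.0145,0,0,0,0,-1],
    [0.0361,0.0145,0,0,0,0,-1],
    [0.0361,0.0145,0,0,0,0,-1],
    [0.0361,0.0145,0,0,0,0,-1],
    [0.0361,0.0145,0,0,0,0,-1],
    [0.0361,0.0145,0,0,0,0,-1],
    [0.0361,0.0145,0,0,0,0,-1],
    [0.0361,0.0145,0,0,0,0,-1],
    [0,0,0,0,0,0,-1],
    [0,0,0,0,0,0,-1]
  ]
}}

```text
t: 6.0
tcp_pos: [0.636, -0.0454, 0.1865]
tool_rot: [0.755, 0.655, -0.001, -0.0]
force: [-0.7, -0.6, -1.7]
finger_gap: 0.228
gripper_force: 60.6
```

Run:
```python
from h import *;from station import manip
s=st(manip,.072,0,.175)
d=manip.snapshot("wrist");P=cloud(d,tcpT(s)@d["mount"]);cv2.imwrite("pics/w3.png",d["image"][:,:,::-1])
rel=P[...,:2]-C;x=rel@U*1e3;y=rel@V*1e3
m=(P[...,2]>.0625)&(P[...,2]<.069)&(abs(x)<110)&(abs(y)<85);print("rim",rect(P,m),np.percentile(x[m],[0,100]),np.percentile(y[m],[0,100]))
```

```text
t 6.0 tcp [ 0.636  -0.0454  0.1865] yaw 81.89 F [-0.69 -0.64 -1.71] M [ 0.   -0.   -0.03] tray 72.5 0.2 v 0.039 gap 0.228 tilt [-0.07 -0.02]
go [-0.0001 -0.0005  0.0115]
rim (array([564.2, -35.2]), array([148.3, 197.9]), 81.94) [-99.03466535  98.55602553] [-74.61057295  74.02134193]
```

View pics/w3.png

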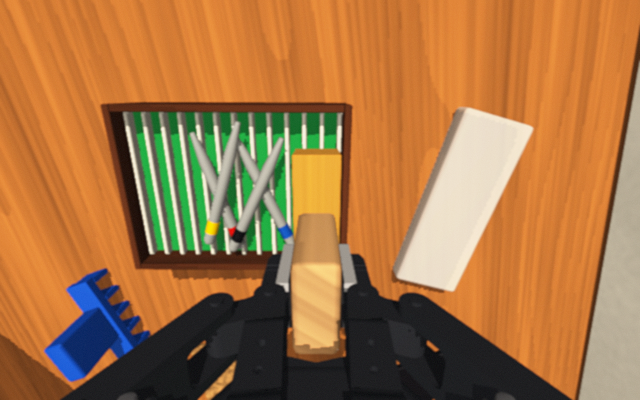

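The tray pose is confirmed: rim at (225,185) px and 197.9 x 148.3 mm. The strip under the rake beside the far wall is free, and the nearest punch is the blue one, with its end at (287,235).

Both strips are at least 18 mm clear of punches, so I can't tell which one is -x. I'll touch the bed lightly in the far strip first, then in the near strip, and comb from the near one.

Emit:
{"fn": "drive_tool", "kwargs": {
  "plan": [
    [0,0.002,0.02,0,0,0,-1],
    [0,0,0.02,0,0,0,-1],
    [0,0,0.015,0,0,0,-1],
    [0,0,0.01,0,0,0,-1],
    [0,0,0.005,0,0,0,-1],
    [0,0,0,0,0,0,-1],
    [0,0,0,0,0,0,-1]
  ]
}}

```text
t: 6.75
tcp_pos: [0.6387, -0.0469, 0.1175]
tool_rot: [0.757, 0.654, 0.0, 0.0]
force: [0.2, -0.6, -2.5]
finger_gap: 0.227
gripper_force: 60.6
```

Run:
```python
from h import *;from station import manip
st(manip)
```

```text
t 6.75 tcp [ 0.6387 -0.0469  0.1175] yaw 81.65 F [ 0.16 -0.64 -2.47] M [0.03 0.02 0.03] tray 75.3 -1.0 v 0.011 gap 0.227 tilt [ 0.07 -0.02]
```

Emit:
{"fn": "drive_tool", "kwargs": {
  "plan": [
    [0,0,0.0005,0,0,0,-1],
    [0,0,0.0005,0,0,0,-1],
    [0,0,0.0005,0,0,0,-1],
    [0,0,0,0,0,0,-1]
  ]
}}

```text
t: 7.15
tcp_pos: [0.6382, -0.0466, 0.1156]
tool_rot: [0.757, 0.654, 0.0, 0.0]
force: [0.9, -0.2, -2.5]
finger_gap: 0.228
gripper_force: 60.6
```

Emit:
{"fn": "drive_tool", "kwargs": {
  "plan": [
    [0,0,0.0005,0,0,0,-1],
    [0,0,0.0005,0,0,0,-1],
    [0,0,0.0005,0,0,0,-1],
    [0,0,0,0,0,0,-1]
  ]
}}

```text
t: 7.55
tcp_pos: [0.6381, -0.0466, 0.1138]
tool_rot: [0.757, 0.654, -0.0, -0.0]
force: [0.5, -0.2, -2.2]
finger_gap: 0.226
gripper_force: 60.6
```

Emit:
{"fn": "drive_tool", "kwargs": {
  "plan": [
    [0,0,0.0005,0,0,0,-1],
    [0,0,0.0005,0,0,0,-1],
    [0,0,0,0,0,0,-1]
  ]
}}

```text
t: 7.85
tcp_pos: [0.6381, -0.0467, 0.1129]
tool_rot: [0.757, 0.654, -0.0, -0.0]
force: [1.3, -1.0, -1.3]
finger_gap: 0.226
gripper_force: 60.6
```

Emit:
{"fn": "drive_tool", "kwargs": {
  "plan": [
    [0,0,0.0005,0,0,0,-1],
    [0,0,0,0,0,0,-1]
  ]
}}

```text
t: 8.05
tcp_pos: [0.6382, -0.0467, 0.1124]
tool_rot: [0.757, 0.654, -0.0, -0.0]
force: [0.3, -0.0, -2.9]
finger_gap: 0.23
gripper_force: 60.6
```

Run:
```python
from h import *;from station import manip
for i in range(2):
    st(manip);manip.snapshot("top")
```

```text
t 8.05 tcp [ 0.6382 -0.0467  0.1124] yaw 81.66 F [ 0.34 -0.01 -2.88] M [-0.09 -0.02  0.01] tray 74.8 -0.8 v 0.001 gap 0.23 tilt [-0.01  0.  ]
t 8.1 tcp [ 0.6382 -0.0467  0.1124] yaw 81.66 F [-0.03 -0.59 -2.18] M [ 0.    0.04 -0.  ] tray 74.8 -0.8 v 0.001 gap 0.228 tilt [-0.01  0.  ]
```

Still no contact, so I'll go on down in small steps.

Emit:
{"fn": "drive_tool", "kwargs": {
  "plan": [
    [0,0,0.0005,0,0,0,-1],
    [0,0,0.0005,0,0,0,-1],
    [0,0,0,0,0,0,-1]
  ]
}}

```text
t: 8.45
tcp_pos: [0.6383, -0.0467, 0.1117]
tool_rot: [0.757, 0.654, 0.0, 0.0]
force: [-0.4, 0.2, -0.7]
finger_gap: 0.229
gripper_force: 60.7
```

Emit:
{"fn": "drive_tool", "kwargs": {
  "plan": [
    [0,0,0.0005,0,0,0,-1],
    [0,0,0,0,0,0,-1]
  ]
}}

```text
t: 8.65
tcp_pos: [0.6383, -0.0467, 0.1113]
tool_rot: [0.757, 0.654, 0.0, 0.0]
force: [-1.1, 0.7, 1.4]
finger_gap: 0.226
gripper_force: 60.9
```

Emit:
{"fn": "drive_tool", "kwargs": {
  "plan": [
    [0,0,0,0,0,0,-1],
    [0,0,0,0,0,0,-1],
    [0,0,0,0,0,0,-1]
  ]
}}

```text
t: 8.95
tcp_pos: [0.6383, -0.0467, 0.1111]
tool_rot: [0.757, 0.654, 0.0, 0.0]
force: [-0.7, 1.0, 0.5]
finger_gap: 0.227
gripper_force: 60.9
```

Emit:
{"fn": "drive_tool", "kwargs": {
  "plan": [
    [0,0,-0.005,0,0,0,-1],
    [0,0,-0.025,0,0,0,-1],
    [0,0,-0.028,0,0,0,-1],
    [0,-0.03,0,0,0,0,-1],
    [0,-0.039,0,0,0,0,-1],
    [0,-0.039,0,0,0,0,-1],
    [0,-0.039,0,0,0,0,-1],
    [0,0,0,0,0,0,-1],
    [0,0,0,0,0,0,-1]
  ]
}}

```text
t: 9.85
tcp_pos: [0.4922, -0.0252, 0.1693]
tool_rot: [0.757, 0.654, 0.0, 0.0]
force: [0.9, -1.0, -1.0]
finger_gap: 0.226
gripper_force: 60.5
```

Run:
```python
from h import *;from station import manip
st(manip,-.072,0,.115)
```

```text
t 9.85 tcp [ 0.4922 -0.0252  0.1693] yaw 81.66 F [ 0.93 -1.04 -1.04] M [ 0.01 -0.05 -0.04] tray -72.7 -0.8 v 0.072 gap 0.226 tilt [ 0.03 -0.01]
go [0.0008 0.0007 0.0543]
```

Emit:
{"fn": "drive_tool", "kwargs": {
  "plan": [
    [0.001,0.001,0.015,0,0,0,-1],
    [0,0,0.02,0,0,0,-1],
    [0,0,0.012,0,0,0,-1],
    [0,0,0.005,0,0,0,-1],
    [0,0,0.003,0,0,0,-1],
    [0,0,0.001,0,0,0,-1],
    [0,0,0,0,0,0,-1],
    [0,0,0,0,0,0,-1]
  ]
}}

```text
t: 10.65
tcp_pos: [0.4943, -0.0246, 0.1135]
tool_rot: [0.757, 0.654, 0.0, 0.001]
force: [0.5, 0.3, -1.6]
finger_gap: 0.226
gripper_force: 60.4
```

Emit:
{"fn": "drive_tool", "kwargs": {
  "plan": [
    [0,0,0.0005,0,0,0,-1],
    [0,0,0.0005,0,0,0,-1],
    [0,0,0,0,0,0,-1],
    [0,0,0,0,0,0,-1]
  ]
}}

```text
t: 11.05
tcp_pos: [0.494, -0.0245, 0.1121]
tool_rot: [0.757, 0.654, 0.0, 0.0]
force: [0.7, 0.3, -2.3]
finger_gap: 0.225
gripper_force: 60.4
```

Emit:
{"fn": "drive_tool", "kwargs": {
  "plan": [
    [0,0,0.0005,0,0,0,-1],
    [0,0,0.0003,0,0,0,-1],
    [0,0,0,0,0,0,-1],
    [0,0,0,0,0,0,-1]
  ]
}}

```text
t: 11.45
tcp_pos: [0.494, -0.0245, 0.1113]
tool_rot: [0.757, 0.654, 0.0, 0.0]
force: [-0.2, 0.1, -0.0]
finger_gap: 0.225
gripper_force: 60.6
```

Emit:
{"fn": "drive_tool", "kwargs": {
  "plan": [
    [0,0,0.0004,0,0,0,-1],
    [0,0,0,0,0,0,-1],
    [0,0,0,0,0,0,-1]
  ]
}}

```text
t: 11.75
tcp_pos: [0.494, -0.0245, 0.1109]
tool_rot: [0.757, 0.654, 0.0, 0.0]
force: [0.3, 0.2, 1.7]
finger_gap: 0.228
gripper_force: 60.8
```

Emit:
{"fn": "drive_tool", "kwargs": {
  "plan": [
    [0,0.003,0,0,0,0,-1],
    [0,0.003,0,0,0,0,-1],
    [0,0.003,0,0,0,0,-1],
    [0,0.003,0,0,0,0,-1],
    [0,0.003,0,0,0,0,-1],
    [0,0.003,0,0,0,0,-1],
    [0,0.003,0,0,0,0,-1],
    [0,0.003,0,0,0,0,-1]
  ]
}}

```text
t: 12.55
tcp_pos: [0.5179, -0.028, 0.1108]
tool_rot: [0.757, 0.654, 0.0, 0.0]
force: [-1.4, 1.0, 0.2]
finger_gap: 0.228
gripper_force: 61.2
```

```bash
cat >> h.py <<'E'
def look(manip,name=None):
    s=st(manip);d=manip.snapshot("top");P=cloud(d);I=d["image"][155:240,285:365]
    w=manip.snapshot("wrist")
    if name:cv2.imwrite(f"pics/{name}.png",np.hstack([w["image"][60:320,60:420,::-1],cv2.resize(I,None,fx=3,fy=3,interpolation=cv2.INTER_CUBIC)[:255,:,::-1] if 0 else cv2.copyMakeBorder(cv2.resize(I,(240,255),interpolation=cv2.INTER_CUBIC)[:,:,::-1],0,5,0,0,cv2.BORDER_CONSTANT)]))
E
python3 - <<'E'
from h import *;from station import manip
look(manip,"c1")
E
```

```text
t 12.55 tcp [ 0.5179 -0.028   0.1108] yaw 81.66 F [-1.4   1.01  0.19] M [ 0.03  0.35 -0.03] tray -46.9 0.2 v 0.075 gap 0.228 tilt [ 0.01 -0.  ]
```

View pics/c1.png

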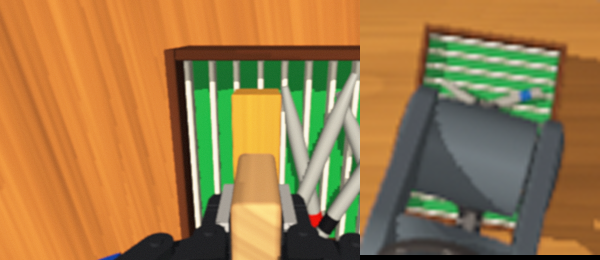

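The crop shows the rake at column 255 just reaching the red-banded punch at (315,218). The bed ahead is unchanged. I'll keep combing.

Emit:
{"fn": "drive_tool", "kwargs": {
  "plan": [
    [0,0.003,0,0,0,0,-1],
    [0,0.003,0,0,0,0,-1],
    [0,0.003,0,0,0,0,-1],
    [0,0.003,0,0,0,0,-1],
    [0,0.003,0,0,0,0,-1],
    [0,0.003,0,0,0,0,-1],
    [0,0.003,0,0,0,0,-1],
    [0,0.003,0,0,0,0,-1]
  ]
}}

```text
t: 13.45
tcp_pos: [0.5408, -0.0313, 0.1106]
tool_rot: [0.757, 0.654, -0.001, -0.001]
force: [-2.2, -0.5, 2.2]
finger_gap: 0.225
gripper_force: 61.3
```

Emit:
{"fn": "drive_tool", "kwargs": {
  "plan": [
    [0,0.003,0,0,0,0,-1],
    [0,0.003,0,0,0,0,-1],
    [0,0.003,0,0,0,0,-1],
    [0,0.003,0,0,0,0,-1],
    [0,0.003,0,0,0,0,-1],
    [0,0.003,0,0,0,0,-1]
  ]
}}

```text
t: 14.05
tcp_pos: [0.5578, -0.0339, 0.1106]
tool_rot: [0.756, 0.654, -0.001, -0.002]
force: [-6.8, 0.4, 5.2]
finger_gap: 0.228
gripper_force: 61.5
```

Run:
```python
from h import *;from station import manip
look(manip,"c2")
```

```text
t 14.05 tcp [ 0.5578 -0.0339  0.1106] yaw 81.72 F [-6.84  0.36  5.2 ] M [0.15 1.64 0.18] tray -6.6 0.2 v 0.089 gap 0.228 tilt [-0.23  0.03]
```

View pics/c2.png

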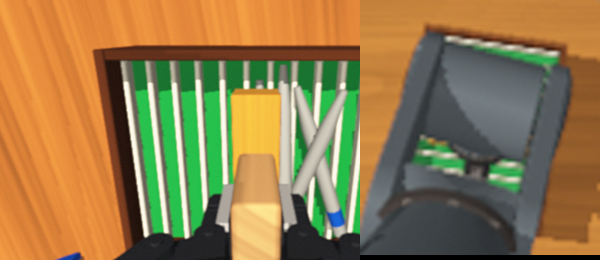

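One punch has dropped under the rake (tip at (258,85)). A second is aligned just ahead at (285,130), and two are still crossed at (320,150). The vertical force has risen to about 7 N, so I'll ease up slightly and go on in shorter steps.

Emit:
{"fn": "drive_tool", "kwargs": {
  "plan": [
    [0,0,-0.0005,0,0,0,-1],
    [0,0.002,0,0,0,0,-1],
    [0,0.002,0,0,0,0,-1],
    [0,0.002,0,0,0,0,-1],
    [0,0.002,0,0,0,0,-1]
  ]
}}

```text
t: 14.65
tcp_pos: [0.5595, -0.0341, 0.1098]
tool_rot: [0.756, 0.655, -0.006, -0.007]
force: [-14.5, -0.5, 6.7]
finger_gap: 0.223
gripper_force: 61.8
```

Emit:
{"fn": "drive_tool", "kwargs": {
  "plan": [
    [0,0.002,0,0,0,0,-1],
    [0,0.002,0,0,0,0,-1],
    [0,0.002,0,0,0,0,-1],
    [0,0.002,0,0,0,0,-1]
  ]
}}

```text
t: 15.05
tcp_pos: [0.5626, -0.034, 0.109]
tool_rot: [0.755, 0.656, -0.01, -0.012]
force: [-21.0, 0.4, 10.4]
finger_gap: 0.229
gripper_force: 62.4
```

The rake has jammed: 21 N sideways and it is starting to tilt. I'll back off and look before pushing any further.

Emit:
{"fn": "drive_tool", "kwargs": {
  "plan": [
    [0,-0.004,0,0,0,0,-1],
    [0,-0.004,-0.0005,0,0,0,-1],
    [0,-0.004,0,0,0,0,-1],
    [0,-0.002,0,0,0,0,-1],
    [0,0,0,0,0,0,-1]
  ]
}}

```text
t: 15.55
tcp_pos: [0.5596, -0.0336, 0.1114]
tool_rot: [0.756, 0.654, -0.001, -0.002]
force: [-5.8, 2.1, 3.1]
finger_gap: 0.223
gripper_force: 61.2
```

Run:
```python
from h import *;from station import manip
s=st(manip);d=manip.snapshot("wrist");np.savez("w4.npz",T=tcpT(s)@d["mount"],**d)
I=d["image"][60:270,120:470,::-1];cv2.imwrite("pics/c3.png",cv2.resize(I,None,fx=2.2,fy=2.2,interpolation=cv2.INTER_CUBIC))
```

```text
t 15.55 tcp [ 0.5596 -0.0336  0.1114] yaw 81.7 F [-5.78  2.05  3.08] M [0.54 1.14 0.21] tray -4.9 0.7 v 0.008 gap 0.223 tilt [-0.22  0.08]
```

View pics/c3.png

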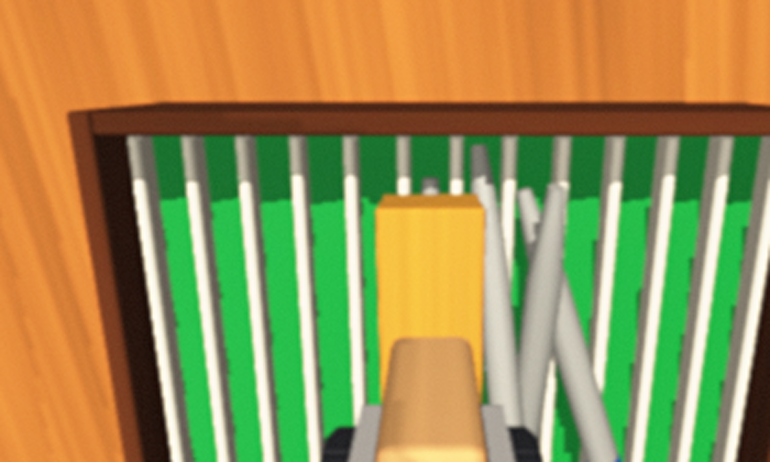

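The picture shows one punch settled under the rake, with its tip at (430,185). The next, at (485,150) to (510,420), is nearly parallel and half dropped. The last two are still crossed at (545,240). I'll get heights from the depth map.

```bash
cat >> h.py <<'E'
def hgrid(P,xs=range(-15,91,5),ys=range(60,-61,-10)):
    rel=P[...,:2]-C;x=rel@U*1e3;y=rel@V*1e3;z=P[...,2]*1e3
    print("      "+" ".join(f"{a:3d}" for a in xs))
    for b in ys:
        row=[]
        for a in xs:
            m=(abs(x-a)<2.5)&(abs(y-b)<5)&(z<125);row.append(f"{np.percentile(z[m],95):3.0f}" if m.sum()>2 else "  .")
        print(f"{b:4d}: "+" ".join(row))
E
python3 - <<'E'
from h import *
w=dict(np.load("w4.npz"));hgrid(cloud(w,w["T"]))
E
```

```text
-15 -10  -5   0   5  10  15  20  25  30  35  40  45  50  55  60  65  70  75  80  85  90
  60:  50  41  41  50  49  49  50  68  74  50  41  41  50  41  41  50  41  41  50  41  41  64
  50:  85  85  85  85  85  52  56  73  74  51  41  41  50  41  41  50  41  41  50  41  41  65
  40:  85  85  85  85  85  57  54  72  73  69  41  41  50  41  41  50  41  41  50  41  41  65
  30:  85  85  85  85  85  59  58  71  71  68  41  41  50  41  41  50  41  41  50  41  41  64
  20: 124 123 124 123 120  62  61  68  69  65  59  41  50  41  41  50  41  41  50  41  41  64
  10:   .   .   .   . 123 123 124  66  66  61  60  57  50  41  41  50  41  41  50  41  41  63
   0:   .   .   .   .  84  67  67  64  64  59  60  60  50  41  41  50  41  41  50  41  41  63
 -10:   .   .   .   .   .  67  69  68  61  50  59  60  59  41  41  50  41  41  50  41  41  64
 -20:   .   .   .   .   .  41   .  59  58  51  55  60  60  57  41  50  41  41  50  41  41  64
 -30:   .   .   .   .   .   .   .   .  53  50  41  58  60  60  48  50  41  41  50  41  41  64
 -40:   .   .   .   .   .   .   .   .   .  50  41  41  60  60  59  51  41  41  50  41  41  63
 -50:   .   .   .   .   .   .   .   .   .   .  41  41  50  60  60  50  41  41  50  41  41  64
 -60:   .   .   .   .   .   .   .   .   .   .  40  41  50  41  41   .  41  41  50  41  41  64
```

Reading the heap from the heights:
- Punch A's +y end is locked in the groove at 7.5, with its near end over punch B.
- B lies over groove 22.5, but C's +y end props it up.
- C lies flat on the ridges, from (25,50) to (55,-50) in tray mm.

Pushing C's near end towards -x from the far side should swing it parallel and free B, so I'll lift the rake over and do that.

Emit:
{"fn": "drive_tool", "kwargs": {
  "plan": [
    [0,-0.005,-0.002,0,0,0,-1],
    [0,-0.002,-0.018,0,0,0,-1],
    [0,0,-0.025,0,0,0,-1],
    [0,0,-0.02,0,0,0,-1],
    [0,0.03,0,0,0,0,-1],
    [0,0.03,0,0,0,0,-1],
    [0,0.03,0,0,0,0,-1],
    [0,0,0,0,0,0,-1],
    [0,0,0,0,0,0,-1]
  ]
}}

```text
t: 16.5
tcp_pos: [0.6445, -0.0469, 0.1764]
tool_rot: [0.757, 0.654, 0.001, 0.001]
force: [0.3, 0.4, -1.3]
finger_gap: 0.229
gripper_force: 60.7
```

Run:
```python
from h import *;from station import manip
s=st(manip,.076,0,.115);d=manip.snapshot("wrist");P=cloud(d,tcpT(s)@d["mount"]);hgrid(P,range(-30,70,5))
# rake underside/bar check in view: bar top height & yaw
rel=P[...,:2]-s["tcp_pos"][:2];z=P[...,2]-s["tcp_pos"][2]
m=(abs(z+.0277)<.004)&(np.hypot(rel[...,0],rel[...,1])<.065)&(P[...,2]>.1);print("bar",m.sum(),rect(P,m) if m.sum()>10 else 0,np.median(z[m]))
```

```text
t 16.5 tcp [ 0.6445 -0.0469  0.1764] yaw 81.64 F [ 0.27  0.41 -1.32] M [-0.    0.06 -0.06] tray 81.1 -0.2 v 0.053 gap 0.229 tilt [ 0.13 -0.03]
go [ 0.0002 -0.0052  0.0614]
      -30 -25 -20 -15 -10  -5   0   5  10  15  20  25  30  35  40  45  50  55  60  65
  60:  51  43  43  52  43  43  52  50  49  69  43  43  52  43  43  52  43  42  52  42
  50:  52  43  43  52  50  50  52  50  58  70  68  57  52  42  43  52  43  43  51  43
  40:  52  43  42  51  51  51  52  52  56  69  68  60  52  43  42  52  43  43  51  42
  30:  51  43  43  52  51  52  52  52  53  68  67  61  60  43  42  52  43  42  51   .
  20:  52  43  43  52  52  52  52  53  52  66  66  62  62  59  42  52  43  43   .   .
  10:  51  43  43  52  52  52  52  52  52  64  64  61  62  61  55  52  43  43  41   .
   0:  51  43  43  52  52  52  52  52  52  62  62  60  61  62  60  52  42  43  42   .
 -10:  52  43  43  52  52  52  52  52  52  59  60  59  55  61  61  59  42  43   .   .
 -20:  52  43  43  51  52  52  52  52  52  55  59  57  52  61  61  61  43  42  51   .
 -30:  52  43  43  52  52  52  52  52  52  52  56  56  51  42  61  62  60  43  42   .
 -40:  51  43  43  52  52  52  52  52  52  52  54  54  51  43  60  62  62  56   .   .
 -50:  52  42  42  52  52  53  52  51  51  52  52  52  52  43  42  61  62  50   .   .
 -60:  51  43  42  52  50  51  52  43  43  52  43  42  52  43  43  51   .   .   .   .
bar 3120 (array([646.8, -20. ]), array([51.2, 26. ]), 81.94) -0.02732197294751687
```

Backing off let punch A drop: grooves -7.5 and 7.5 now hold settled punches. Only B, over groove 22.5, and C, crossed under B's +y end, are left.

Emit:
{"fn": "drive_tool", "kwargs": {
  "plan": [
    [0,-0.005,0.02,0,0,0,-1],
    [0,0,0.02,0,0,0,-1],
    [0,0,0.012,0,0,0,-1],
    [0,0,0.007,0,0,0,-1],
    [0,0,0.003,0,0,0,-1],
    [0,0,0.001,0,0,0,-1],
    [0,0,0,0,0,0,-1]
  ]
}}

```text
t: 17.25
tcp_pos: [0.6388, -0.0458, 0.1144]
tool_rot: [0.757, 0.654, 0.0, 0.001]
force: [-0.4, -0.8, -2.1]
finger_gap: 0.228
gripper_force: 60.7
```

Emit:
{"fn": "drive_tool", "kwargs": {
  "plan": [
    [0,-0.003,0,0,0,0,-1],
    [0,-0.003,0,0,0,0,-1],
    [0,-0.003,0,0,0,0,-1],
    [0,-0.003,0,0,0,0,-1],
    [0,-0.003,0,0,0,0,-1],
    [0,0,0,0,0,0,-1]
  ]
}}

```text
t: 17.85
tcp_pos: [0.6228, -0.0433, 0.1137]
tool_rot: [0.757, 0.654, -0.0, -0.0]
force: [-1.1, 0.8, -1.7]
finger_gap: 0.227
gripper_force: 60.7
```

Run:
```python
from h import *;from station import manip
s=st(manip);d=manip.snapshot("wrist");P=cloud(d,tcpT(s)@d["mount"]);hgrid(P,range(0,75,5))
```

```text
t 17.85 tcp [ 0.6228 -0.0433  0.1137] yaw 81.66 F [-1.05  0.77 -1.72] M [ 0.05 -0.01 -0.03] tray 59.1 0.2 v 0.016 gap 0.227 tilt [-0.05  0.01]
        0   5  10  15  20  25  30  35  40  45  50  55  60  65  70
  60:  51  50  50  52  48  49  52  43  43  52  42  43  52  42  43
  50:  52  51  51  51  50  50  52  49  50  87  87  87  87  87  87
  40:  51  52  52  52  51  51  52  51  51  87  87  87  87  87  87
  30:  52  52  52  52  52  52  52  52  52  87  88  88  88  87  87
  20:  52  52  52  52  52  52  51  52  52  87 123 123 124 123  87
  10:  52  52  52  52  52  52  51 124 124 124   .   .   .   . 124
   0:  52  52  52  52  52  52  52  52  52  86   .   .   .   .  87
 -10:  52  52  52  52  52  52  52  52  52   .   .   .   .   .   .
 -20:  52  52  52  51  52  52  52  52  52   .   .   .   .   .   .
 -30:  52  52  52  52  52  52  48   .   .   .   .   .   .   .   .
 -40:  52  52  52  52  51   .   .   .   .   .   .   .   .   .   .
 -50:  52  51  51  52   .   .   .   .   .   .   .   .   .   .   .
 -60:  51  43  42   .   .   .   .   .   .   .   .   .   .   .   .
```

All four punches are now settled, in grooves -7.5, 7.5, 22.5 and 37.5. The rake stands over empty ridges, so I'll let it bear lightly on the bed there.

Emit:
{"fn": "drive_tool", "kwargs": {
  "plan": [
    [0,0,0.001,0,0,0,-1],
    [0,0,0.0007,0,0,0,-1],
    [0,0,0.0005,0,0,0,-1],
    [0,0,0,0,0,0,-1],
    [0,0,0,0,0,0,-1]
  ]
}}

```text
t: 18.4
tcp_pos: [0.6237, -0.0436, 0.1117]
tool_rot: [0.757, 0.654, 0.0, 0.0]
force: [-0.3, 0.3, -0.7]
finger_gap: 0.23
gripper_force: 60.8
```

Emit:
{"fn": "drive_tool", "kwargs": {
  "plan": [
    [0,0,0.0004,0,0,0,-1],
    [0,0,0,0,0,0,-1],
    [0,0,0,0,0,0,-1],
    [0,0,0,0,0,0,-1]
  ]
}}

```text
t: 18.8
tcp_pos: [0.6237, -0.0435, 0.1114]
tool_rot: [0.757, 0.654, 0.0, 0.0]
force: [0.4, 0.0, 0.3]
finger_gap: 0.225
gripper_force: 60.9
```

Emit:
{"fn": "drive_tool", "kwargs": {
  "plan": [
    [0,0,0.0003,0,0,0,-1],
    [0,0,0,0,0,0,-1],
    [0,0,0,0,0,0,-1],
    [0,0,0,0,0,0,-1]
  ]
}}

```text
t: 19.2
tcp_pos: [0.6237, -0.0435, 0.111]
tool_rot: [0.757, 0.654, 0.0, 0.0]
force: [0.3, -0.2, 0.8]
finger_gap: 0.227
gripper_force: 61.1
```

Emit:
{"fn": "drive_tool", "kwargs": {
  "plan": [
    [0,0,-0.003,0,0,0,-1],
    [0,0,-0.015,0,0,0,-1],
    [0,0,-0.03,0,0,0,-1],
    [0,0,-0.03,0,0,0,-1],
    [0,0,0,0,0,0,-1],
    [0,0,0,0,0,0,-1]
  ]
}}

```text
t: 19.8
tcp_pos: [0.6235, -0.0435, 0.1898]
tool_rot: [0.757, 0.654, 0.0, 0.001]
force: [-0.4, -0.2, -2.5]
finger_gap: 0.227
gripper_force: 60.8
```

Run:
```python
from h import *;from station import manip
s=st(manip);print(go(s,[.4799,-.3157,.19]).round(4));d=manip.snapshot("wrist");P=cloud(d,tcpT(s)@d["mount"]);hgrid(P,range(-90,90,5),range(60,-61,-15))
```

```text
t 19.8 tcp [ 0.6235 -0.0435  0.1898] yaw 81.66 F [-0.41 -0.2  -2.49] M [ 0.02  0.   -0.02] tray 59.8 0.2 v 0.036 gap 0.227 tilt [ 0.08 -0.02]
[-2.901e-01 -1.026e-01 -2.000e-04]
      -90 -85 -80 -75 -70 -65 -60 -55 -50 -45 -40 -35 -30 -25 -20 -15 -10  -5   0   5  10  15  20  25  30  35  40  45  50  55  60  65  70  75  80  85
  60:  65  43  43  51  42  43  51  43  43  51  43  43  52  43  43  52  43  42  52  50  50  52  49  49  52  43  43  51  42  42  51  43  43  52  42  43
  45:  65  43  43  52  43  43  51  43  43  52  43  42  52  43  43  52  51  50  52  52  51  52  50  51  52  50  50  52  43  42  51  42  43  51  43  43
  30:  65  43  43  52  43  43  52  43  43  52  43  43  52  43  43  52  52  52  52  52  52  52  52  52  52  51   .   .   .   .   .   .   .   .  43  43
  15:  66  43  43  51  43  43  52  43  43  52  43  43  51  42  42  52  52  52  52  52  52  52  52  52  51  51   .   .   .   .   .   .   .   .  42  43
   0:  64  43  43  52  42  43  52  43  43  52  43  43  52  43  43  52  52  52  52  52  52  52  52  52  52  52   .   .   .   .   .   .   .   .  42  42
 -15:  65  42  43  52  43  43  52  43  43  51  43  42  52  42  42  52  52  52  52  52  52  52  52  52  51  51   .   .   .   .   .   .   .   .  42  43
 -30:  66  42  43  51  43  43  52  43  43  52  44  42  52  43  43  52  52  52  52  52  52  52  52  52  52  52   .   .   .   .   .   .   .   .  43  42
 -45:  64  43  43  52  43  43  51  43  43  52  43  43  52  43  43  52  52  53  52  52  52  52  52  52  52  52   .   .   .   .   .   .   .   .  43  42
 -60:  65  43  43  51  43  43  52  43  43  51  43  43  52  42  42  52  50  51  51  42  43  52  42  43  52  49   .   .   .   .   .   .   .   .  42  42
```

All four stay down with the rake lifted. Now I'll take the rake back to its mat.

Emit:
{"fn": "drive_tool", "kwargs": {
  "plan": [
    [-0.0363,-0.0128,0,0,0,0,-1],
    [-0.0363,-0.0128,0,0,0,0,-1],
    [-0.0363,-0.0128,0,0,0,0,-1],
    [-0.0363,-0.0128,0,0,0,0,-1],
    [-0.0363,-0.0128,0,0,0,0,-1],
    [-0.0363,-0.0128,0,0,0,0,-1],
    [-0.0363,-0.0128,0,0,0,0,-1],
    [-0.0363,-0.0128,0,0,0,0,-1],
    [0,0,0,0,0,0,-1]
  ]
}}

```text
t: 20.75
tcp_pos: [0.4775, -0.3199, 0.1873]
tool_rot: [0.758, 0.652, -0.001, -0.001]
force: [-0.1, 0.1, -2.0]
finger_gap: 0.226
gripper_force: 60.7
```

Emit:
{"fn": "drive_tool", "kwargs": {
  "plan": [
    [0,0,0.02,0,0,-7.2,-1],
    [0,0,0.03,0,0,-7.2,-1],
    [0,0,0.03,0,0,-7.2,-1],
    [0,0,0.02,0,0,0,-1],
    [0,0,0.01,0,0,0,-1],
    [0,0,0.005,0,0,0,-1],
    [0,0,0,0,0,0,-1],
    [0,0,0,0,0,0,-1]
  ]
}}

```text
t: 21.55
tcp_pos: [0.4806, -0.3163, 0.0746]
tool_rot: [0.621, 0.784, -0.0, 0.001]
force: [-0.0, 0.3, -1.7]
finger_gap: 0.225
gripper_force: 60.7
```

Run:
```python
from h import *;from station import manip
s=st(manip);print(go(s,[.4799,-.3157,.068]).round(4))
```

```text
t 21.55 tcp [ 0.4806 -0.3163  0.0746] yaw 103.27 F [-0.    0.3  -1.72] M [-0.02 -0.04  0.02] tray -42.0 -290.4 v 0.011 gap 0.225 tilt [ 0.06 -0.06]
[ 0.0007 -0.0006  0.0066]
```

Emit:
{"fn": "drive_tool", "kwargs": {
  "plan": [
    [0,0,0.003,0,0,0,-1],
    [0,0,0.002,0,0,0,-1],
    [0,0,0.001,0,0,0,-1],
    [0,0,0.0005,0,0,0,-1],
    [0,0,0,0,0,0,-1],
    [0,0,0,0,0,0,-1]
  ]
}}

```text
t: 22.15
tcp_pos: [0.4801, -0.316, 0.0678]
tool_rot: [0.621, 0.784, -0.0, 0.0]
force: [-0.3, 0.7, 2.1]
finger_gap: 0.225
gripper_force: 61.3
```

Emit:
{"fn": "drive_tool", "kwargs": {
  "plan": [
    [0,0,0.0005,0,0,0,-1],
    [0,0,0,0,0,0,-1],
    [0,0,0,0,0,0,-1]
  ]
}}

```text
t: 22.45
tcp_pos: [0.4801, -0.316, 0.0677]
tool_rot: [0.621, 0.784, -0.0, 0.0]
force: [-0.5, 2.6, 6.0]
finger_gap: 0.226
gripper_force: 62.0
```

The rake is standing on the mat. I'll open the fingers and rise straight up.

Emit:
{"fn": "drive_tool", "kwargs": {
  "plan": [
    [0,0,0,0,0,0,-0.3],
    [0,0,0,0,0,0,0.2],
    [0,0,0,0,0,0,1],
    [0,0,0,0,0,0,1],
    [0,0,0,0,0,0,1],
    [0,0,-0.03,0,0,0,1],
    [0,0,-0.04,0,0,0,1],
    [0,0,-0.04,0,0,0,1],
    [0,0,-0.04,0,0,0,1],
    [0,0,0,0,0,0,1]
  ]
}}

```text
t: 23.45
tcp_pos: [0.4829, -0.3185, 0.2228]
tool_rot: [0.621, 0.784, -0.001, 0.006]
force: [0.5, 0.4, 0.2]
finger_gap: 0.998
gripper_force: 0.0
```

Emit:
{"fn": "drive_tool", "kwargs": {
  "plan": [
    [0,0,-0.04,0,0,0,1],
    [0,0,0,0,0,0,1],
    [0,0,0,0,0,0,1],
    [0,0,0,0,0,0,1]
  ]
}}

```text
t: 23.85
tcp_pos: [0.4793, -0.3153, 0.2555]
tool_rot: [0.621, 0.784, 0.0, -0.001]
force: [-0.2, -0.4, -0.8]
finger_gap: 0.998
gripper_force: 0.0
```

Run:
```python
from h import *;from station import manip
s=st(manip);d=manip.snapshot("wrist");P=cloud(d,tcpT(s)@d["mount"]);cv2.imwrite("pics/f.png",d["image"][:,:,::-1])
for lo,hi in((.032,.046),(.085,.11)):
    m=(P[...,2]>lo)&(P[...,2]<hi)&(abs(P[...,0]-.48)<.045)&(abs(P[...,1]+.315)<.065);print(lo,m.sum(),rect(P,m),np.nanmedian(P[m][:,2]))
d=manip.snapshot("top");e=dict(np.load("top0.npz"));df=np.abs(d["image"].astype(int)-e["image"]).sum(2)>60
n,l,st_,c=cv2.connectedComponentsWithStats(df.astype(np.uint8));print([(x.round().tolist(),q[4]) for x,q in zip(c,st_) if 25<q[4]<5000])
hgrid(cloud(d),range(-30,60,5),range(60,-61,-20))
```

```text
t 23.85 tcp [ 0.4793 -0.3153  0.2555] yaw 103.26 F [-0.22 -0.38 -0.76] M [ 0.02 -0.01  0.02] tray -43.4 -289.7 v 0.012 gap 0.998 tilt [-0.12  0.12]
0.032 1028 (array([ 478.1, -316.6]), array([ 26. , 106.2]), 13.18) 0.040436225677364435
0.085 880 (array([ 478. , -316.3]), array([19.1, 43.7]), 13.72) 0.09616691446050474
[([328.0, 196.0], np.int32(576)), ([341.0, 388.0], np.int32(1023)), ([308.0, 397.0], np.int32(135))]
      -30 -25 -20 -15 -10  -5   0   5  10  15  20  25  30  35  40  45  50  55
  60:  49  47  44  49  50  43  49  51  49  43  51  46  50  50  46  53  47  44
  40:  48  49  44  50  48  51  41  50  51  49  50  57  51  54  52  52  49  45
  20:  52  53  44  51  48  53  52  51  52  47  53  53  52  50  52  55  49  43
   0:  50  54  43  52  50  55  54  50  54  47  51  54  52  51  54  54  55  41
 -20:  50  53  44  51  57  56  53  50  55  51  50  52  49  52  55  52  53  43
 -40:  45  53  43  49  51  53  52  56  52  52  54  54  51  51  54  52  53  45
 -60:  48  50  43  47  54  49  51  49  44  52  48  45  54  54  49  46  54  42
```

View pics/f.png

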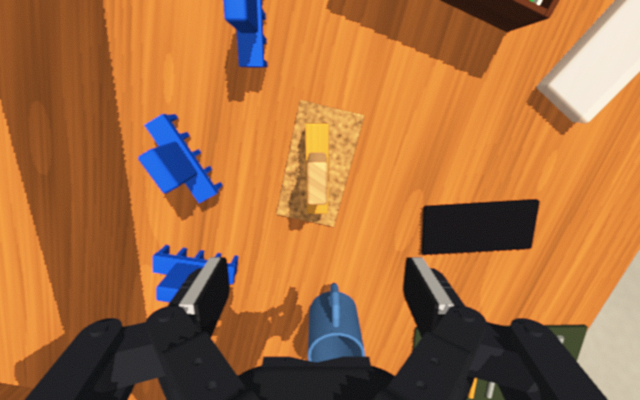

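The rake stands upright and released on its mat, handle at (317,180). Its top is at z = 96 mm and it sits within about 5 mm of the mat's middle. In the top view, only the punches in the tray and the arm's own shadow have changed. I'm handing the job in.

```bash
python3 -c "
from station import manip
print(manip.sign_off())"
```

```text
the job is handed in; nothing more can be done
None
```

The job is handed in, with no verdict returned: all four punches measured settled and parallel in their grooves, the rake stands released on its mat, and nothing else moved; the one worry is a brief jam mid-comb (about 21 N sideways at the wrist), when I couldn't measure the rake's force on the tray against the 10 N limit.

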